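Change the dish carrier under a microscope's lamp head

TASK

Draw the orange-handled dish carrier out from under the lamp head of the microscope and put it away in the free, green-marked place of the rack, square in the row beside the grey-handled ones and pushed back to the board under the clear roof. Then take the blue-handled carrier from the bench and slide it in on the microscope stage under the lamp head, between the guide rails and fully home against the stop. Keep both carriers level, do not knock the lamp head, and leave the parked carriers, the micromanipulator and the brass objective where they are.

Things in the scene. Friction and masses are not known exactly. Their poses are not given: they have to be found in the camera images.
- scope: Compact digital microscope, fixed, at the left or right of the bench: white base with flat black stage, x -60 to 240 in its frame, 150 wide, stage top 60 above the bench; a black knob, 44 diameter, sticks out 25 from each side at x=150. +x: the way a carrier slides in, away from the robot (within 0.12 rad of world x). Origin: at bench level, on the centre line, below home.
- home (a point): Point on the stage top where the origin of a fully home carrier lies (axes as the scope). From here in mm: guide rails 6 high from x=85 to 156 leave a channel 66 wide; their robot-side ends flare from x=86 back to x=63, to about 87 wide. The stop, 12 high, has its face at x=156, 1 beyond a home carrier's nose.
- lamp: Lamp head fixed on the microscope, same origin and axes: black barrel, 80 diameter, axis at x=125, y=0, underside 32 above the stage: a carrier's dish passes with 14 to spare. Above it a black arm, x 100 to 230, 75 wide, 185 to 225 above the bench; white column, 70 wide, behind x=175. Nothing overhangs nearer the robot than x=85. Knocks over about 8 N harm it.
- rack: Low grey rack, fixed, on the other side of the bench: deck x -60 to 165, 250 wide, 40 high; 3 places side by side at y=-74, 0, 74, parted by painted lines only. Origin: at bench level below a middle carrier's origin; +x away from the robot, within 0.12 rad of world x. Clear roof over x 84 to 164, 34 (underside) to 39 above the deck, walls at y=+-120; face of back board at x=156.
- free_mark: Flat green mark, 170 x 56, 1 thick (no obstacle), painted on the rack's deck in the one free place. Origin on the deck top, where the origin of the carrier parked there must come; axes as the rack.
- used: Carrier with ORANGE handle, amber dish; starts home on the microscope. Plate 5 thick, 60 wide, x -25 to 155 (last 15 only 50 wide). Origin: plate's underside below the handle; +x from handle to dish, z up. Handle: upright block 16 (x) x 30 (y), top 62 above the underside. Dish fixed on it: 48 diameter, centre x=115, top 18 above the underside. 0.15 to 0.27 kg, centre of mass about x=35.
- fresh: Same aluminium dish carrier as used in every size and mass; BLUE handle and dish. Starts lying on the open bench between microscope and rack, handle toward the robot, +x within 0.4 rad of world x; its nose may lie below the micromanipulator's pipette holder.
- parked_a: Same aluminium dish carrier as used in every size and mass; grey handle, green dish. Starts neatly parked in the rack; to be left there.
- parked_b: Same aluminium dish carrier as used in every size and mass; grey handle, green dish. Starts neatly parked in another place of the rack; to be left there.
- manipulator: Micromanipulator, loose, 1.3 kg, beyond the blue carrier: white base 100 x 110 x 12, silver column 38 diameter at x=100, black head up to 150 high, with a grey pin behind and a black knob at its +y side. Pipette holder, 12 thick, from the head toward -x (the robot), 130 high at x=80, 108 at x=0, then a needle 5 thick to x=-35, 99 high. Origin: bench level, below the holder's front end.
- objective: Spare brass objective lens, loose, 0.12 kg, 28 diameter, 45 high, standing upright to the left (+y) of the blue handle, about 75 from it. Origin: centre of its underside. To be left alone.

How it is judged:
By the outcome, as a careful person would: the job done as asked, in the order asked, and still so for the second after the job is handed in, with the robot touching nothing.
It also fails if it takes over 62 s, if anything falls off the work surface, if the arm or the gripper's body presses on something with over 40 N, if the wrist force passes 120 N, or if a joint passes its speed limit or range.

ROBOT

A 6-joint arm with a two-finger parallel gripper is mounted at the origin on the work surface. World frame = base frame: x ahead of the robot, y to its left, z up, the work surface at z = 0. Lengths are in m, angles in degrees, forces in N, time in s.
With the tool pointing down it reaches from about 0.4 to 0.825 m from the base axis. Payload 7 kg.
Tool frame: the origin (TCP) lies on the centre line of the jaws, within the pads' length; the fingertips stand 11 mm ahead of it and the grasp point (between the pads) lies 8 mm behind it; z points along the fingers, y is the direction in which the jaws open and shut (so a half turn about z gives the same grasp; the last joint's range is limited). The gripper opens to 88 mm and grips with 3 to 60 N. Pads are 19 mm wide; open, the fingers measure 130 mm over their backs; the gripper's body (78 mm by 193 mm) begins 47 mm behind the grasp point.
Start: joints at [-54.311, 20.546, 0.682, 0, -70.136, -16.507], TCP at [0.222, -0.638, 0.238] pointing down, gripper open.
Joint ranges: [-176.03, 176.03], [-82.01, 121.73], [-58.28, 71.71], [-173.87, 95.51], [-174.79, -0.11], [-173.66, 173.66]. Speed limits (degrees/s): [136.94, 136.94, 172.46, 180, 180, 180].

INTERFACE

Orientations are given as [roll, pitch, yaw] about the fixed x, y, z axes, in that order (R = Rz(yaw) Ry(pitch) Rx(roll)).
In Python, from plant import ctrl, cams, order gives the robot as it stands.
- The arm moves only by the tool jog_arm, never from a script. Its argument "motion" is a list of rows, each an object with "offset": the shift along the tool's x, y, z in mm, a list of three; "roll": the turn about the tool's z in rad; "hand": the finger opening in mm, from 0 to 87.6. A call has 1 to 20 rows; each row is the pose to reach, as a shift and turn from the pose commanded when the call began, along the tool's axes at that moment; what a row does not reach only later rows make up. A row lasts 1/12 s, in which the tool goes at most 41.7 mm and 7.16 degrees, less where a joint would pass 70% of its speed; a pose out of reach is approached as far as the arm can. A call with a gripper value outside its range is refused whole. The fingers move at their own pace and stop on an object; the grip force is fixed at half the most. Time passes only in rows, so rows that repeat a pose let the fingers close. It gives the time, the measured TCP pose, the force and the opening at its end, in the units of the state.
- ctrl.get_obs(): the state, without advancing time (a new reading comes with each control period).
- cams.snapshot(name): name is "scene" or "side" or "wrist"; returns a dict with "img" (480x640x3 uint8, red, green, blue), "K" (3x3 intrinsics, pixels), "cam_to_world" (4x4, takes a point from camera to world coordinates); the wrist camera has in their place "T_tool_cam" (4x4, takes a point from camera to tool coordinates, whose origin is the TCP and whose axes are the flange's). Camera axes: x right, y down, z forward; pixel columns grow to the right and rows downward; lengths in m; the calibration is good to about 2 mm. A picture is of the moment at which its call begins: read the wrist's pose just before it. There is no depth.
- order.close_job(): hands the job in, once; it reports no verdict.
The state is a dict: "clock": time; "joint_pos": joint angles; "qvel": joint speeds; "tau": joint torques, N m; "tool_pos": TCP position; "orientation": TCP orientation; "force": force on the tool from outside, world axes, zero at the start; "moment": the same for the moment, N m; "opening": finger opening in m.
Only numpy, scipy, OpenCV 4.12 (cv2) and the standard library are available. Lean on these libraries where they do the work, as an engineer would, in place of code of your own. Each camera call takes 0.05 s, during which the arm holds its last target. There are 200 camera calls.

## Working session

There is one attempt and no reset: what is moved stays moved. The work goes in short steps, Python scripts to look and compute and a tool call to move; the robot and the scene stay as the last step left them, time stands still between calls to the robot, and variables do not carry over. Pictures are saved under pics/ and viewed, about 8 in all and at most 12, crops included, and the job is handed in when it is done.

Besides the shell and the picture viewer there is one more tool, called after "Call:" as name([rows], argument=value, ...), one row to a line, values as JSON. jog_arm: Moves the arm, as the interface text tells. Its arguments: {"type":"object","properties":{"motion":{"type":"array"}},"required":["motion"]}

```bash
ls; mkdir -p pics
python3 - <<'E'
from plant import ctrl,cams
import cv2,numpy as np
o=ctrl.get_obs();print(o)
for n in("scene","side","wrist"):
    s=cams.snapshot(n);cv2.imwrite(f"pics/{n}0.png",s["img"][:,:,::-1])
    print(n,s["K"].tolist(),[ (k,np.round(v,4).tolist()) for k,v in s.items() if k not in("img","K")])
E
```

```text
pics
{'clock': 0.0, 'joint_pos': array([-5.43114438e+01,  2.05923835e+01,  6.34942178e-01, -2.12675826e-02,
       -7.01359185e+01, -1.65050639e+01]), 'qvel': array([ 0.01803693,  0.01714331, -0.03355167, -0.06596262, -0.03138801,
       -0.01278086]), 'tau': array([ 1.23708454e-03, -5.82721031e+01,  2.93056995e+01,  6.99707955e+00,
        6.86865402e-03, -1.83443558e-04]), 'tool_pos': array([ 0.22161273, -0.63709137,  0.23661724]), 'orientation': array([ 1.79904807e+02, -7.35719843e-03, -1.60823744e+02]), 'force': array([0.50805672, 0.355586  , 1.03619699]), 'moment': array([0.0017851 , 0.00018717, 0.02802721]), 'opening': 0.08767629473876087}
scene [[621.9610272928114, 0.0, 315.9357977074629], [0.0, 621.9610272928114, 242.7398092623582], [0.0, 0.0, 1.0]] [('cam_to_world', [[-0.4751, 0.5253, -0.7059, 1.4349], [0.8799, 0.2929, -0.3742, 0.4405], [0.0102, -0.7989, -0.6014, 0.7954], [0.0, 0.0, 0.0, 1.0]])]
side [[574.5119075735828, 0.0, 323.1437667715407], [0.0, 574.5119075735828, 248.03598694767888], [0.0, 0.0, 1.0]] [('cam_to_world', [[-0.9902, -0.0687, 0.1213, 0.4654], [-0.1394, 0.5099, -0.8489, 0.9278], [-0.0035, -0.8575, -0.5145, 0.6171], [0.0, 0.0, 0.0, 1.0]])]
wrist [[381.0216141587396, 0.0, 310.71028941334805], [0.0, 381.0216141587396, 238.97258502295196], [0.0, 0.0, 1.0]] [('T_tool_cam', [[-0.0008, -0.953, -0.303, 0.0834], [1.0, -0.0008, -0.0002, -0.0008], [-0.0001, -0.303, 0.953, -0.1477], [0.0, 0.0, 0.0, 1.0]])]
```

View pics/scene0.png

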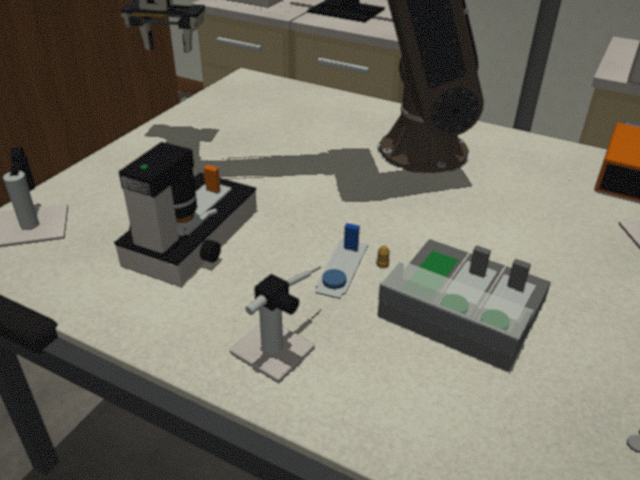

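View pics/side0.png

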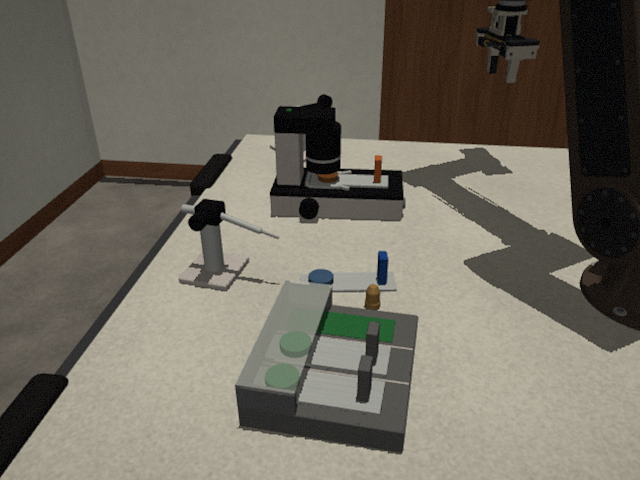

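Scene view: the scope is at right (−y), orange handle at (212,180), blue handle at (352,237), objective at (383,256), green mark at (440,263), needle tip at (320,267). The side view agrees; the free place is the rack's −y place.

```bash
cat > h.py <<'E'
import cv2,numpy as np
from scipy.spatial.transform import Rotation as R
def mask(img,c):
    h=cv2.cvtColor(img,cv2.COLOR_RGB2HSV);H,S,V=[h[...,i].astype(int) for i in range(3)]
    m={'orange':(H>=4)&(H<=14)&(S>180)&(V>90),'blue':(H>105)&(H<125)&(S>150)&(V>40),'green':(H>50)&(H<75)&(S>150)&(V>50),
       'brass':(H>=14)&(H<=24)&(S>130)&(V>70)}[c]
    return m.astype(np.uint8)*255
def ray(s,uv,T=None):
    T=s["cam_to_world"] if T is None else T
    d=np.linalg.inv(s["K"])@[uv[0],uv[1],1.];return T[:3,3],T[:3,:3]@d
def onz(s,uv,z,T=None):
    o,d=ray(s,uv,T);return o+d*(z-o[2])/d[2]
def tri(r1,r2):
    A=[];b=[]
    for o,d in(r1,r2):
        d=d/np.linalg.norm(d);P=np.eye(3)-np.outer(d,d);A.append(P);b.append(P@o)
    x=np.linalg.lstsq(np.vstack(A),np.hstack(b),rcond=None)[0]
    return x,[np.linalg.norm(P@x-q) for P,q in zip(A,b)]
def wristT(o,s):
    T=np.eye(4);T[:3,:3]=R.from_euler('xyz',o["orientation"],degrees=True).as_matrix();T[:3,3]=o["tool_pos"]
    return T@s["T_tool_cam"]
def blobs(m,amin=25):
    n,l,st,ce=cv2.connectedComponentsWithStats(m)
    return [(st[i],ce[i],(l==i).astype(np.uint8)) for i in range(1,n) if st[i][4]>=amin]
E
python3 - <<'E'
from h import *
from plant import cams
S={n:cams.snapshot(n) for n in("scene","side")}
np.set_printoptions(precision=4,suppress=True)
for n,s in S.items():
  for c in('orange','blue','green','brass'):
    for st,ce,l in blobs(mask(s["img"],c)):
        ct=cv2.findContours(l,0,1)[0][0]
        q=cv2.boxPoints(cv2.minAreaRect(ct))
        print(n,c,st,ce.round(1),q.round(0).tolist())
tip=tri(ray(S["scene"],(320,267)),ray(S["side"],(278,237)));print("needle tip",tip)
E
```

```text
scene orange [ 605  123   35   46 1014] [624.4 145.9] [[604.0, 161.0], [613.0, 121.0], [648.0, 129.0], [639.0, 168.0]]
scene orange [205 166  13  25 142] [210.4 175.2] [[204.0, 189.0], [205.0, 166.0], [217.0, 166.0], [216.0, 190.0]]
scene blue [345 225  13  25 242] [351.1 236.4] [[344.0, 248.0], [346.0, 225.0], [358.0, 225.0], [356.0, 249.0]]
scene green [421 252  36  24 484] [439.  263.1] [[421.0, 266.0], [428.0, 249.0], [457.0, 260.0], [450.0, 277.0]]
scene brass [ 605  122   35   48 1028] [624.8 146.2] [[605.0, 162.0], [613.0, 121.0], [648.0, 128.0], [639.0, 169.0]]
scene brass [204 166  15  25 155] [211.3 177.6] [[203.0, 167.0], [216.0, 165.0], [220.0, 190.0], [207.0, 192.0]]
scene brass [378 246  10  21 166] [382.9 256.8] [[378.0, 266.0], [378.0, 246.0], [387.0, 246.0], [387.0, 266.0]]
side orange [375 156   6   5  27] [377.8 158.1] [[375.0, 156.0], [380.0, 156.0], [380.0, 160.0], [375.0, 160.0]]
side blue [378 252  10  32 252] [382.2 267.5] [[377.0, 283.0], [379.0, 252.0], [387.0, 252.0], [386.0, 283.0]]
side green [324 313  44  17 228] [346.3 321.1] [[324.0, 329.0], [325.0, 313.0], [368.0, 315.0], [367.0, 331.0]]
side green [330 313   8   9  28] [333.6 315.7] [[330.0, 313.0], [337.0, 313.0], [337.0, 321.0], [330.0, 321.0]]
side green [377 319  15  23  97] [383.6 331.6] [[377.0, 319.0], [389.0, 318.0], [391.0, 341.0], [379.0, 342.0]]
side green [384 320  11  16  51] [390.  325.5] [[382.0, 333.0], [384.0, 319.0], [394.0, 320.0], [392.0, 335.0]]
side green [321 325  31  11  82] [335.4 331.5] [[321.0, 332.0], [322.0, 325.0], [351.0, 329.0], [350.0, 337.0]]
side green [349 328  17  10  53] [357.4 333.5] [[349.0, 337.0], [349.0, 328.0], [365.0, 328.0], [365.0, 337.0]]
side brass [365 285  15  24 191] [372.5 295.6] [[364.0, 286.0], [378.0, 285.0], [379.0, 308.0], [366.0, 309.0]]
needle tip (array([0.6745, 0.0459, 0.0981]), [np.float64(0.0010752987271881022), np.float64(0.0010752987271888932)])
```

Run:
```python
from h import *
from plant import cams
S={n:cams.snapshot(n) for n in("scene","side")}
np.set_printoptions(precision=4,suppress=True)
A,B=S["scene"],S["side"]
for n,a,b,z in(("orange",(211,168),(378,157),.122),("blue",(352.5,227),(383,253),.062),("brass",(383,248),(373,287),.045),("greyM",(482,249),(374,324),.102),("greyL",(520,263),(366,359),.102)):
    print(n,tri(ray(A,a),ray(B,b))[0],onz(A,a,z),onz(B,b,z))
# carrier blue dish centre, rack corners bottom
print("dishB",onz(A,(334,278),.018),onz(B,(320,277),.018))
print("scope front corners (stage top)",onz(A,(257,185),.06),onz(B,(404,171),.06),onz(B,(403,197),.06))
big=[cv2.resize(A["img"][150:300,110:310],None,fx=3,fy=3),cv2.resize(B["img"][140:290,230:430],None,fx=3,fy=3)]
```

```text
orange [ 0.5151 -0.3044  0.1202] [ 0.52   -0.3003  0.122 ] [ 0.5145 -0.3041  0.122 ]
blue [0.4853 0.0202 0.0614] [0.491  0.0238 0.062 ] [0.484  0.0149 0.062 ]
brass [0.4965 0.0952 0.0392] [0.5044 0.0983 0.045 ] [0.496  0.1027 0.045 ]
greyM [0.4866 0.2828 0.1032] [0.4891 0.2847 0.102 ] [0.4855 0.2769 0.102 ]
greyL [0.4922 0.3544 0.1013] [0.4963 0.3561 0.102 ] [0.4912 0.3519 0.102 ]
dishB [0.6051 0.0412 0.018 ] [0.5978 0.0444 0.018 ]
scope front corners (stage top) [ 0.4468 -0.2345  0.06  ] [ 0.453  -0.3769  0.06  ] [ 0.4524 -0.232   0.06  ]
```

Call:
jog_arm([
  {"offset": [-15, 8, 0], "roll": 0.02, "hand": 50},
  {"offset": [-50, 28, 2], "roll": 0.05, "hand": 50},
  {"offset": [-85, 48, 4], "roll": 0.08, "hand": 50},
  {"offset": [-120, 68, 5], "roll": 0.11, "hand": 50},
  {"offset": [-155, 88, 6], "roll": 0.14, "hand": 50},
  {"offset": [-190, 108, 7], "roll": 0.17, "hand": 50},
  {"offset": [-225, 128, 8], "roll": 0.2, "hand": 50},
  {"offset": [-260, 148, 9], "roll": 0.23, "hand": 50},
  {"offset": [-295, 167, 10], "roll": 0.26, "hand": 50},
  {"offset": [-330, 187, 11], "roll": 0.29, "hand": 50},
  {"offset": [-360, 204, 12], "roll": 0.32, "hand": 50},
  {"offset": [-378, 214, 12], "roll": 0.335, "hand": 50},
  {"offset": [-386, 218, 12], "roll": 0.335, "hand": 50},
  {"offset": [-386, 218, 12], "roll": 0.335, "hand": 50},
])

```text
clock: 1.52
tool_pos: [0.516, -0.3034, 0.2255]
orientation: [180.0, 0.0, -179.8]
force: [-0.3, -0.2, 0.8]
opening: 0.0498
```

Run:
```python
from h import *
from plant import cams,ctrl
o=ctrl.get_obs();s=cams.snapshot("wrist");cv2.imwrite("pics/w1.png",s["img"][:,:,::-1])
print(o["tool_pos"],o["orientation"],o["force"],o["opening"])
for st,ce,l in blobs(mask(s["img"],'orange')): print(st,ce, cv2.minAreaRect(cv2.findContours(l,0,1)[0][0]))
```

```text
[ 0.51598321 -0.30335006  0.22546549] [ 1.79998512e+02  3.44552354e-03 -1.79848700e+02] [-0.32019353 -0.23175704  0.84952396] 0.04982886660884303
[ 290  212   43   40 1391] [310.67792955 232.36879942] ((310.4536437988281, 231.5260467529297), (38.48020553588867, 42.04759216308594), 87.27368927001953)
```

View pics/w1.png

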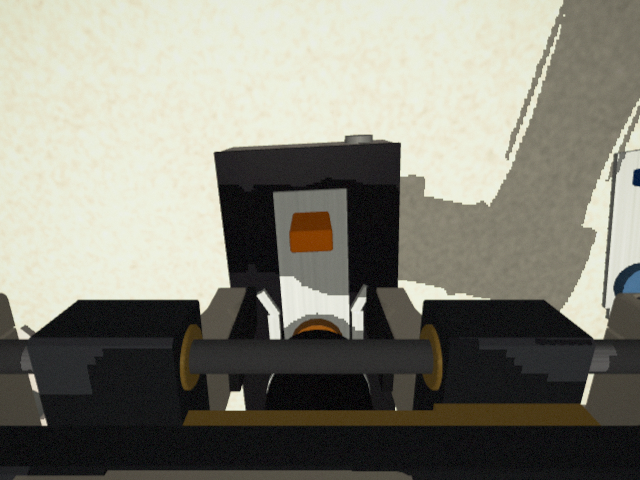

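The wrist view shows the orange handle top at about rows 232–251, columns 290–333, the carrier plate front edge at (274,191)–(347,188), and the flared rails at rows 290–335.

```bash
cat >> h.py <<'E'
def plate(s,T,col,z0,zoff=.005,rows=None,h0=None):
    """plate side edges near the handle: scan rows, edges by gradient; returns world line fits at z0+zoff"""
    g=cv2.GaussianBlur(cv2.cvtColor(s["img"],cv2.COLOR_RGB2GRAY),(3,3),0).astype(float)
    gx=np.diff(g,axis=1);L=[];Rr=[]
    for r in rows:
        a,b=h0
        i=col+a[0]+np.argmax(np.abs(gx[r,col+a[0]:col+a[1]]));j=col+b[0]+np.argmax(np.abs(gx[r,col+b[0]:col+b[1]]))
        L.append(onz(s,(i+.5,r),z0+zoff,T));Rr.append(onz(s,(j+.5,r),z0+zoff,T))
    return np.array(L),np.array(Rr)
def fit(P):
    for _ in range(3):
        p=np.polyfit(P[:,0],P[:,1],1);e=np.abs(np.polyval(p,P[:,0])-P[:,1]);P=P[e<=max(2*np.median(e),5e-4)]
    return p,len(P)
E
python3 - <<'E'
from h import *
from plant import cams,ctrl
np.set_printoptions(precision=4,suppress=True)
o=ctrl.get_obs();s=cams.snapshot("wrist");T=wristT(o,s)
L,Rr=plate(s,T,310,.06,rows=list(range(200,270,2)),h0=((-45,-25),(27,50)))
(pl,n1),(pr,n2)=fit(L),fit(Rr)
for x in(.49,.515,.54): print(x,np.polyval(pl,x),np.polyval(pr,x),(np.polyval(pl,x)+np.polyval(pr,x))/2)
print("yaw",pl[0],pr[0],n1,n2)
print("front edge",onz(s,(274,191),.065,T),onz(s,(347,188),.065,T))
print(s["img"][206:256:2,311],)
m=mask(s["img"],'orange')
for r in(240,244,248): c=np.where(m[r])[0];print(r,c.min(),c.max(),onz(s,(c.min(),r),.122,T),onz(s,(c.max()+1,r),.122,T))
for u in(297,311,325): c=np.where(m[:,u])[0];print(u,onz(s,(u,c.max()+1),.122,T),onz(s,(u,c.min()),.065,T))
E
```

```text
0.49 -0.3357508786582261 -0.27539775089105145 -0.3055743147746388
0.515 -0.3344897760975104 -0.27417214266015966 -0.30433095937883503
0.54 -0.33322867353679475 -0.2729465344292679 -0.30308760398303136
yaw 0.05044410242862736 0.049024329235670835 35 35
front edge [ 0.4888 -0.3353  0.065 ] [ 0.4863 -0.2758  0.065 ]
[[119 122 114]
 [121 121 114]
 [119 120 114]
 [116 113 102]
 [ 93  40   0]
 [ 96  48   5]
 [ 97  43   0]
 [ 99  50   3]
 [ 99  46   1]
 [100  47   5]
 [102  52  17]
 [ 96  44   0]
 [100  49   7]
 [118  56   0]
 [132  62   5]
 [133  62   0]
 [135  64   6]
 [130  63   0]
 [133  63   1]
 [130  63   0]
 [129  59   0]
 [129  59   0]
 [128  60   0]
 [119  64  22]
 [118 121 114]]
240 292 333 [ 0.5125 -0.3183  0.122 ] [ 0.5125 -0.2892  0.122 ]
244 292 333 [ 0.5155 -0.3183  0.122 ] [ 0.5154 -0.2892  0.122 ]
248 292 333 [ 0.5184 -0.3184  0.122 ] [ 0.5184 -0.2891  0.122 ]
297 [ 0.5221 -0.3149  0.122 ] [ 0.509  -0.3167  0.065 ]
311 [ 0.5221 -0.3051  0.122 ] [ 0.5081 -0.3051  0.065 ]
325 [ 0.5213 -0.2953  0.122 ] [ 0.5072 -0.2935  0.065 ]
```

Call:
jog_arm([
  {"offset": [2, -0.7, 15], "roll": -0.047, "hand": 50},
  {"offset": [2, -0.7, 45], "roll": -0.047, "hand": 50},
  {"offset": [2, -0.7, 75], "roll": -0.047, "hand": 50},
  {"offset": [2, -0.7, 100], "roll": -0.047, "hand": 50},
  {"offset": [2, -0.7, 120], "roll": -0.047, "hand": 50},
  {"offset": [2, -0.7, 131], "roll": -0.047, "hand": 50},
  {"offset": [2, -0.7, 131], "roll": -0.047, "hand": 50},
  {"offset": [2, -0.7, 131], "roll": -0.047, "hand": 50},
  {"offset": [2, -0.7, 131], "roll": -0.047, "hand": 20},
  {"offset": [2, -0.7, 131], "roll": -0.047, "hand": 20},
  {"offset": [2, -0.7, 131], "roll": -0.047, "hand": 20},
  {"offset": [2, -0.7, 131], "roll": -0.047, "hand": 20},
  {"offset": [2, -0.7, 131], "roll": -0.047, "hand": 20},
  {"offset": [2, -0.7, 131], "roll": -0.047, "hand": 20},
])

```text
clock: 2.78
tool_pos: [0.5132, -0.3055, 0.0957]
orientation: [-180.0, 0.1, -177.3]
force: [-1.3, 3.2, 6.4]
opening: 0.0301
```

Call:
jog_arm([
  {"offset": [0, 0, -1.5], "roll": 0, "hand": 20},
  {"offset": [0, 0, -3], "roll": 0, "hand": 20},
  {"offset": [5, 0, -3], "roll": 0, "hand": 20},
  {"offset": [15, 0, -3], "roll": 0, "hand": 20},
  {"offset": [28, 0, -3], "roll": 0, "hand": 20},
  {"offset": [41, 0, -3], "roll": 0, "hand": 20},
  {"offset": [54, 0, -3], "roll": 0, "hand": 20},
  {"offset": [67, 0, -3], "roll": 0, "hand": 20},
  {"offset": [80, 0, -3], "roll": 0, "hand": 20},
  {"offset": [92, 0, -4], "roll": 0, "hand": 20},
  {"offset": [98, 0, -8], "roll": 0, "hand": 20},
  {"offset": [100, 0, -20], "roll": 0, "hand": 20},
  {"offset": [100, 0, -32], "roll": 0, "hand": 20},
  {"offset": [100, 0, -40], "roll": 0, "hand": 20},
  {"offset": [100, 0, -40], "roll": 0, "hand": 20},
])

```text
clock: 4.03
tool_pos: [0.4139, -0.3107, 0.1367]
orientation: [-179.9, 0.2, -177.3]
force: [0.7, 0.0, -2.0]
opening: 0.0295
```

Run:
```python
from h import *
from plant import cams,ctrl
s=cams.snapshot("side");b=cams.snapshot("scene")
im=np.hstack([cv2.resize(s["img"][60:260,200:460],(400,308)),cv2.resize(b["img"][80:280,100:360],(400,308))])
cv2.imwrite("pics/s2.png",im[:,:,::-1])
o=ctrl.get_obs();print(o["force"],o["moment"],o["tool_pos"])
```

```text
[-0.31442108 -0.02139817 -1.80562725] [-0.06224723  0.04543384 -0.01192522] [ 0.41298098 -0.31013638  0.13471657]
```

View pics/s2.png

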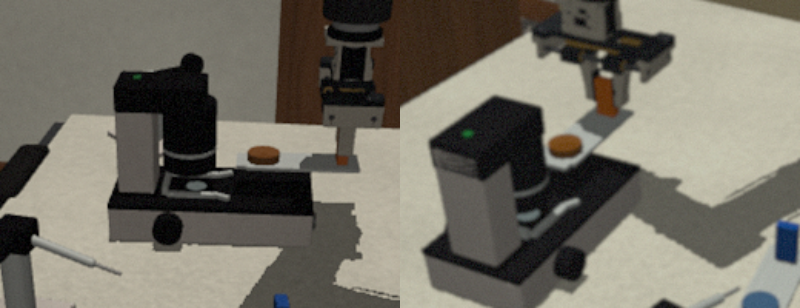

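The side and scene crops show the orange carrier clear of the lamp and level, with the lamp undisturbed.

Call:
jog_arm([
  {"offset": [-1, 8, -15], "roll": 0.0, "hand": 20},
  {"offset": [-4, 25, -35], "roll": 0.0, "hand": 20},
  {"offset": [-9, 55, -55], "roll": 0.01, "hand": 20},
  {"offset": [-14, 88, -75], "roll": 0.02, "hand": 20},
  {"offset": [-20, 121, -90], "roll": 0.03, "hand": 20},
  {"offset": [-25, 155, -98], "roll": 0.04, "hand": 20},
  {"offset": [-31, 190, -100], "roll": 0.05, "hand": 20},
  {"offset": [-37, 225, -100], "roll": 0.06, "hand": 20},
  {"offset": [-42, 260, -100], "roll": 0.07, "hand": 20},
  {"offset": [-48, 295, -100], "roll": 0.08, "hand": 20},
  {"offset": [-54, 330, -100], "roll": 0.09, "hand": 20},
  {"offset": [-59, 365, -100], "roll": 0.1, "hand": 20},
  {"offset": [-65, 400, -100], "roll": 0.11, "hand": 20},
  {"offset": [-70, 433, -100], "roll": 0.12, "hand": 20},
  {"offset": [-75, 463, -100], "roll": 0.126, "hand": 20},
  {"offset": [-79, 487, -100], "roll": 0.126, "hand": 20},
  {"offset": [-82, 502, -100], "roll": 0.126, "hand": 20},
  {"offset": [-82, 508, -100], "roll": 0.126, "hand": 20},
  {"offset": [-82, 508, -100], "roll": 0.126, "hand": 20},
  {"offset": [-82, 508, -100], "roll": 0.126, "hand": 20},
])

```text
clock: 5.8
tool_pos: [0.4705, 0.2005, 0.234]
orientation: [-179.9, -0.1, 175.5]
force: [-0.7, -0.9, -1.5]
opening: 0.0299
```

Run:
```python
from h import *
from plant import cams,ctrl
o=ctrl.get_obs();s=cams.snapshot("wrist");cv2.imwrite("pics/w3.png",s["img"][:,:,::-1])
print(o["tool_pos"],o["orientation"])
np.savez("w3.npz",o=o,s=s)
```

```text
[0.47053141 0.20049621 0.23396457] [-1.79943627e+02 -6.16679169e-02  1.75473390e+02]
```

View pics/w3.png

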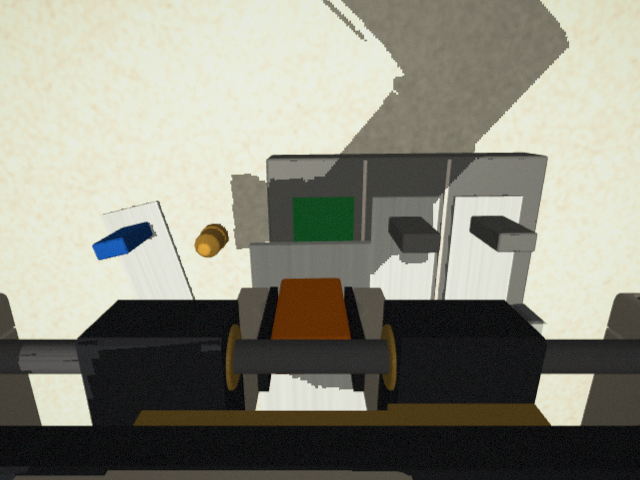

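Wrist view: green mark front corners at (293,197)/(354,197), left parked plate front at (456,196)–(522,196), held plate front edge at (251,243)–(371,241).

Run:
```python
from h import *
np.set_printoptions(precision=4,suppress=True)
d=np.load("w3.npz",allow_pickle=True);o=d["o"].item();s=d["s"].item();T=wristT(o,s);im=s["img"]
m=mask(im,'green');P=[];Q=[]
for r in range(203,238,2):
    c=np.where(m[r])[0];P.append(onz(s,(c.min()-.0,r),.041,T));Q.append(onz(s,(c.max()+1,r),.041,T))
P,Q=map(np.array,(P,Q));(p,n),(q,k)=fit(P),fit(Q)
c=np.where(m[:,323])[0];F=onz(s,(323,c.min()),.041,T)
print("green slopes",p[0],q[0],"L",np.polyval(p,.48),"R",np.polyval(q,.48),"front",F)
c=[(np.where(m[:,u])[0].min()) for u in range(298,350)];fe=np.array([onz(s,(u,r),.041,T) for u,r in zip(range(298,350),c)]);print("front edge dx/dy",np.polyfit(fe[:,1],fe[:,0],1))
# left parked plate edges
L,Rr=plate(s,T,490,.04,rows=list(range(204,215))+list(range(252,290,2)),h0=((-60,-28),(22,45)))
(a,n),(b,k)=fit(L),fit(Rr);print("parkedL",a[0],b[0],np.polyval(a,.48),np.polyval(b,.48),n,k)
g=cv2.GaussianBlur(cv2.cvtColor(im,cv2.COLOR_RGB2GRAY),(3,3),0).astype(float);gy=np.diff(g,axis=0)
for u in (380,385,462,470,500,510): 
    r=186+np.argmax(np.abs(gy[186:208,u]));print("pfront",u,r,onz(s,(u,r+.5),.045,T))
for u in(300,400,500,530): r=160+np.argmax(-0+np.abs(gy[145:175,u]))-15;print("deckfront",u,r,onz(s,(u,r+.5),.04,T))
# held carrier in tool frame
Tc=s["T_tool_cam"]
for u in(262,280,310,340,360):
    r=234+np.argmax(np.abs(gy[234:252,u]))
    dd=Tc[:3,:3]@np.linalg.inv(s["K"])@[u,r+.5,1]; t=(.0355-.005-Tc[2,3])/dd[2];print("held front",u,r,(Tc[:3,3]+dd*t))
gx=np.diff(g,axis=1)
for r in(250,258,266,274,282):
    x=[]
    for lo,hi in((236,262),(362,385)):
        u=lo+np.argmax(np.abs(gx[r,lo:hi]));dd=Tc[:3,:3]@np.linalg.inv(s["K"])@[u+.5,r,1];t=(.0305-Tc[2,3])/dd[2];x+=[(Tc[:3,3]+dd*t)[:2]]
    print("held side",r,*x)
```

```text
green slopes -0.05840357195326717 -0.08654209396164059 L 0.18272310054427482 R 0.23807009972991836 front [0.4574 0.2114 0.041 ]
front edge dx/dy [0.0733 0.4418]
parkedL -0.07044378231594227 0.17399647246312816 0.32815786398975044 0.38841333374327613 26 10
pfront 380 196 [0.4593 0.2623 0.045 ]
pfront 385 196 [0.4596 0.2668 0.045 ]
pfront 462 196 [0.4651 0.3355 0.045 ]
pfront 470 196 [0.4657 0.3426 0.045 ]
pfront 500 196 [0.4678 0.3694 0.045 ]
pfront 510 195 [0.4676 0.3782 0.045 ]
deckfront 300 154 [0.4173 0.194  0.04  ]
deckfront 400 153 [0.4234 0.2816 0.04  ]
deckfront 500 152 [0.4296 0.3691 0.04  ]
deckfront 530 152 [0.4317 0.3953 0.04  ]
held front 262 242 [ 0.0246 -0.0251  0.0305]
held front 280 244 [ 0.0235 -0.0163  0.0305]
held front 310 241 [ 0.0251 -0.0015  0.0305]
held front 340 240 [0.0256 0.0132 0.0305]
held front 360 243 [0.024  0.0231 0.0305]
held side 250 [ 0.0207 -0.0315] [0.0206 0.028 ]
held side 258 [ 0.0165 -0.0317] [0.0164 0.0267]
held side 266 [ 0.0122 -0.0314] [0.0121 0.0334]
held side 274 [ 0.0078 -0.0316] [0.0078 0.0286]
held side 282 [ 0.0034 -0.0313] [0.0034 0.0288]
```

Call:
jog_arm([
  {"offset": [10, 1, 0], "roll": -0.007, "hand": 20},
  {"offset": [30, 4, 0], "roll": -0.007, "hand": 20},
  {"offset": [52, 7, 10], "roll": -0.007, "hand": 20},
  {"offset": [72, 9.5, 30], "roll": -0.007, "hand": 20},
  {"offset": [82, 11, 55], "roll": -0.007, "hand": 20},
  {"offset": [85.5, 11.2, 80], "roll": -0.007, "hand": 20},
  {"offset": [85.5, 11.2, 105], "roll": -0.007, "hand": 20},
  {"offset": [85.5, 11.2, 128], "roll": -0.007, "hand": 20},
  {"offset": [85.5, 11.2, 143], "roll": -0.007, "hand": 20},
  {"offset": [85.5, 11.2, 150], "roll": -0.007, "hand": 20},
  {"offset": [85.5, 11.2, 152], "roll": -0.007, "hand": 20},
  {"offset": [85.5, 11.2, 152], "roll": -0.007, "hand": 20},
  {"offset": [85.5, 11.2, 152], "roll": -0.007, "hand": 20},
])

```text
clock: 6.93
tool_pos: [0.3871, 0.2193, 0.0836]
orientation: [179.9, 0.1, 175.9]
force: [-0.1, -0.7, -0.8]
opening: 0.0299
```

Run:
```python
from h import *
from plant import cams,ctrl
o=ctrl.get_obs();b=cams.snapshot("scene");s=cams.snapshot("side")
im=np.hstack([cv2.resize(s["img"][200:440,220:480],(400,369)),cv2.resize(b["img"][160:370,340:570],(400,369))])
cv2.imwrite("pics/s4.png",im[:,:,::-1]);print(o["tool_pos"],o["orientation"],o["force"])
```

```text
[0.38711483 0.21929141 0.08355292] [1.79931445e+02 5.86532281e-02 1.75853896e+02] [-0.1344838  -0.70673182 -0.76335267]
```

View pics/s4.png

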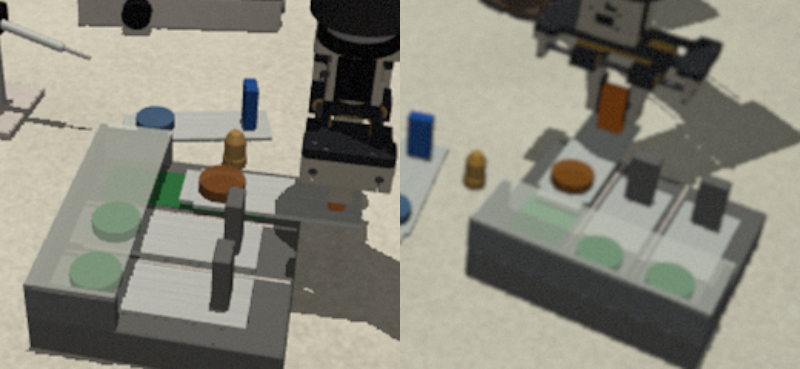

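The crops show the carrier level over the free place with its nose in front of the roof; neighbours are untouched. Now I slide it in.

Call:
jog_arm([
  {"offset": [-3, -0.5, 2], "roll": 0, "hand": 20},
  {"offset": [-10, -1, 4], "roll": 0, "hand": 20},
  {"offset": [-22, -1, 4], "roll": 0, "hand": 20},
  {"offset": [-35, -1, 4], "roll": 0, "hand": 20},
  {"offset": [-48, -1, 4], "roll": 0, "hand": 20},
  {"offset": [-61, -1, 4], "roll": 0, "hand": 20},
  {"offset": [-73, -1, 4], "roll": 0, "hand": 20},
  {"offset": [-82, -1, 5], "roll": 0, "hand": 20},
  {"offset": [-87, -1, 6], "roll": 0, "hand": 20},
  {"offset": [-89, -1, 7], "roll": 0, "hand": 20},
  {"offset": [-90, -1, 8], "roll": 0, "hand": 20},
  {"offset": [-90, -1, 8], "roll": 0, "hand": 20},
])

```text
clock: 8.03
tool_pos: [0.4758, 0.2115, 0.0756]
orientation: [-180.0, -0.0, 175.9]
force: [-7.6, -0.2, 13.4]
opening: 0.0302
```

Call:
jog_arm([
  {"offset": [0, 0, -1], "roll": 0, "hand": 20},
  {"offset": [0, 0, -1], "roll": 0, "hand": 20},
  {"offset": [-2, 0, -1], "roll": 0, "hand": 20},
  {"offset": [-4, 0, -1], "roll": 0, "hand": 20},
  {"offset": [-4, 0, -1], "roll": 0, "hand": 20},
])

```text
clock: 8.45
tool_pos: [0.4805, 0.2113, 0.0757]
orientation: [-180.0, 0.0, 175.9]
force: [-2.7, -1.1, 4.9]
opening: 0.03
```

Call:
jog_arm([
  {"offset": [-1, 0, 0], "roll": 0, "hand": 20},
  {"offset": [-2, 0, 0], "roll": 0, "hand": 20},
  {"offset": [-2, 0, 0], "roll": 0, "hand": 20},
])

```text
clock: 8.7
tool_pos: [0.4809, 0.2112, 0.0756]
orientation: [-180.0, -0.1, 175.8]
force: [-13.1, 4.3, 11.4]
opening: 0.0299
```

Call:
jog_arm([
  {"offset": [1.0, 0, -0.5], "roll": 0, "hand": 20},
  {"offset": [1.0, 0, -0.5], "roll": 0, "hand": 44},
  {"offset": [1.0, 0, -0.5], "roll": 0, "hand": 44},
  {"offset": [1.0, 0, -0.5], "roll": 0, "hand": 44},
  {"offset": [1.0, 0, -0.5], "roll": 0, "hand": 44},
  {"offset": [1, 0, -10], "roll": 0, "hand": 44},
  {"offset": [1, 0, -30], "roll": 0, "hand": 44},
  {"offset": [1, 0, -60], "roll": 0, "hand": 44},
  {"offset": [1, 0, -95], "roll": 0, "hand": 44},
  {"offset": [1, 0, -130], "roll": 0, "hand": 44},
  {"offset": [1, 0, -155], "roll": 0, "hand": 44},
  {"offset": [1, 0, -160], "roll": 0, "hand": 44},
  {"offset": [1, 0, -160], "roll": 0, "hand": 44},
])

```text
clock: 9.78
tool_pos: [0.4822, 0.2118, 0.2385]
orientation: [179.8, 0.2, 175.9]
force: [-0.2, -0.4, -0.2]
opening: 0.0438
```

Run:
```python
from h import *
from plant import cams,ctrl
o=ctrl.get_obs();s=cams.snapshot("wrist");cv2.imwrite("pics/w5.png",s["img"][:,:,::-1])
print(o["tool_pos"],o["orientation"],o["force"]);np.savez("w5.npz",o=o,s=s)
```

```text
[0.48222734 0.21179826 0.23854319] [179.79514141   0.2103589  175.8660521 ] [-0.23591561 -0.44966787 -0.22460472]
```

View pics/w5.png

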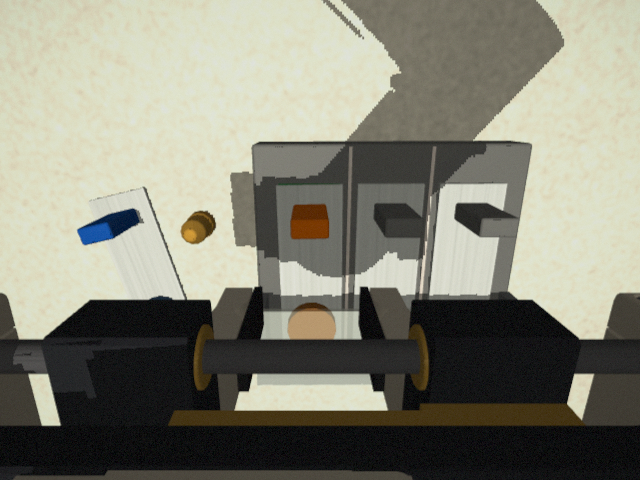

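Wrist view: the orange carrier sits in the free place, its plate front at row 184 in line with the grey ones (184, 183). The blue carrier is at left, plate front corners at (91,201) and (145,188). I'll check these in numbers.

Run:
```python
from h import *
np.set_printoptions(precision=4,suppress=True)
d=np.load("w5.npz",allow_pickle=True);o=d["o"].item();s=d["s"].item();T=wristT(o,s);im=s["img"]
g=cv2.GaussianBlur(cv2.cvtColor(im,cv2.COLOR_RGB2GRAY),(3,3),0).astype(float);gy=np.diff(g,axis=0)
for n,c,h in(("orange",310,((-42,-24),(24,42))),("L",485,((-58,-25),(15,30)))):
    L,Rr=plate(s,T,c,.04,rows=list(range(192,204))+list(range(240,285,3)),h0=h);(a,k),(b,j)=fit(L),fit(Rr)
    print(n,a[0],b[0],k,j,np.polyval(a,.48),np.polyval(b,.48))
Y=np.array([np.cos(.072)*0+np.sin(.072),np.cos(.072)]);X=np.array([np.cos(.072),-np.sin(.072)])
for u in(284,300,320,336,365,378,390,455,470,490,500):
    r=176+np.argmax(np.abs(gy[176:194,u]));p=onz(s,(u,r+.5),.045,T);print(u,r,"rackx",X@p[:2],"racky",Y@p[:2])
P=[onz(s,q,.005,T) for q in((91,201),(145,188),(185,300))];print(P)
f=(P[0]+P[1])/2;e=P[1]-P[0];v=P[2]-P[1];print("w",np.linalg.norm(e),"yaw front",np.arctan2(-e[0],e[1]),"yaw side",np.arctan2(v[1],v[0]))
```

```text
orange -0.05621555291631511 -0.12168310601495447 26 21 0.18001220276598465 0.2461832736721512
L -0.07257765155015385 0.1750884368149633 26 18 0.3282914413813413 0.38814925463908234
284 177 rackx 0.43415958497291435 racky 0.22168924778743485
300 178 rackx 0.4350743595259101 racky 0.23597318733723716
320 184 rackx 0.44049143017582393 racky 0.2538948930225127
336 183 rackx 0.43961227467391867 racky 0.2682611654717785
365 183 rackx 0.4396535236676608 racky 0.2943226722174102
378 183 rackx 0.4396720225128144 racky 0.3060104186087861
390 183 rackx 0.4396891027222326 racky 0.3168018574436811
455 183 rackx 0.4397816932016803 racky 0.37530140339124246
470 183 rackx 0.4398030776771553 racky 0.3888123184774818
490 183 rackx 0.43983160049586345 racky 0.40683330674239726
500 183 rackx 0.4398458662721115 racky 0.4158465599200585
[array([ 0.4642, -0.0108,  0.005 ]), array([0.4551, 0.0465, 0.005 ]), array([0.5815, 0.0649, 0.005 ])]
w 0.058038958502241986 yaw front 0.15747643475212608 yaw side 0.1445231996207153
```

Call:
jog_arm([
  {"offset": [-1, -10, 0], "roll": -0.02, "hand": 44},
  {"offset": [-3, -35, 8], "roll": -0.05, "hand": 44},
  {"offset": [-5, -65, 20], "roll": -0.09, "hand": 44},
  {"offset": [-8, -100, 35], "roll": -0.13, "hand": 44},
  {"offset": [-10, -135, 48], "roll": -0.17, "hand": 44},
  {"offset": [-13, -165, 60], "roll": -0.205, "hand": 44},
  {"offset": [-15, -185, 67], "roll": -0.222, "hand": 44},
  {"offset": [-15, -190.5, 68], "roll": -0.222, "hand": 44},
  {"offset": [-15, -190.5, 68], "roll": -0.222, "hand": 44},
  {"offset": [-15, -190.5, 68], "roll": -0.222, "hand": 44},
])

```text
clock: 10.67
tool_pos: [0.4823, 0.02, 0.167]
orientation: [-180.0, -0.1, -171.5]
force: [-0.1, 0.2, 0.6]
opening: 0.0441
```

Run:
```python
from h import *
from plant import cams,ctrl
o=ctrl.get_obs();s=cams.snapshot("wrist");cv2.imwrite("pics/w6.png",s["img"][:,:,::-1])
print(o["tool_pos"],o["orientation"],o["force"]);np.savez("w6.npz",o=o,s=s)
d=np.load("w5.npz",allow_pickle=True);o=d["o"].item();s=d["s"].item();T=wristT(o,s)
for r in (190,280): print([onz(s,(u,r),.045,T).round(4) for u in((277,343) if r==190 else (280,342))])
```

```text
[0.48233052 0.0200243  0.16703073] [-1.79981040e+02 -6.35380978e-02 -1.71497039e+02] [-0.11672923  0.24248061  0.63035058]
[array([0.4597, 0.1825, 0.045 ]), array([0.4641, 0.2419, 0.045 ])]
[array([0.5479, 0.1766, 0.045 ]), array([0.5524, 0.2368, 0.045 ])]
```

View pics/w6.png

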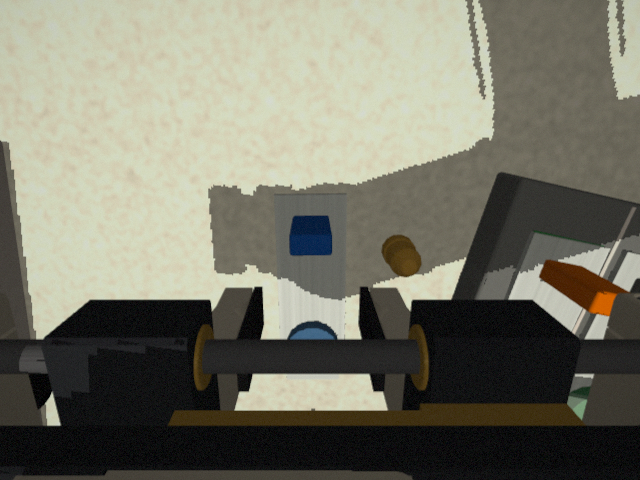

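Blue handle at (310,235) with top rows ~232–254, plate front edge row 194 (275–347), objective at (401,256), needle not in the way.

Run:
```python
from h import *
np.set_printoptions(precision=4,suppress=True)
d=np.load("w6.npz",allow_pickle=True);o=d["o"].item();s=d["s"].item();T=wristT(o,s)
R0=T@np.linalg.inv(s["T_tool_cam"]);tl=lambda p:(np.linalg.inv(R0)@np.r_[p,1])[:3]
m=mask(s["img"],'blue')
for u in(297,311,325):
    c=np.where(m[:270,u])[0];print("far top edge",tl(onz(s,(u,c.max()+1),.062,T)),"near bottom",tl(onz(s,(u,c.min()),.005,T)))
for r in(240,245,250): c=np.where(m[r])[0];print(tl(onz(s,(c.min(),r),.062,T)),tl(onz(s,(c.max()+1,r),.062,T)))
L,Rr=plate(s,T,310,0,rows=range(200,280,3),h0=((-45,-25),(27,46)))
L=np.array([tl(p) for p in L]);Rr=np.array([tl(p) for p in Rr]);(a,k),(b,j)=fit(L),fit(Rr)
print(a,b,k,j,tl(onz(s,(311,194),.005,T)))
```

```text
far top edge [-0.0089 -0.0107  0.105 ] near bottom [ 0.005  -0.0124  0.162 ]
far top edge [-0.0089 -0.0008  0.105 ] near bottom [ 0.005  -0.0007  0.162 ]
far top edge [-0.0089  0.0091  0.105 ] near bottom [0.005 0.011 0.162]
[ 0.0022 -0.0154  0.105 ] [0.0022 0.0139 0.105 ]
[-0.0015 -0.0155  0.105 ] [-0.0015  0.0139  0.105 ]
[-0.0052 -0.0155  0.105 ] [-0.0052  0.014   0.105 ]
[-0.0212 -0.0335] [-0.0175  0.0281] 22 20 [ 0.0236 -0.0007  0.1621]
```

Call:
jog_arm([
  {"offset": [-1.2, -0.5, 15], "roll": 0, "hand": 44},
  {"offset": [-1.2, -0.5, 45], "roll": 0, "hand": 44},
  {"offset": [-1.2, -0.5, 75], "roll": 0, "hand": 44},
  {"offset": [-1.2, -0.5, 100], "roll": 0, "hand": 44},
  {"offset": [-1.2, -0.5, 120], "roll": 0, "hand": 44},
  {"offset": [-1.2, -0.5, 131], "roll": 0, "hand": 44},
  {"offset": [-1.2, -0.5, 131], "roll": 0, "hand": 44},
  {"offset": [-1.2, -0.5, 131], "roll": 0, "hand": 44},
  {"offset": [-1.2, -0.5, 131], "roll": 0, "hand": 20},
  {"offset": [-1.2, -0.5, 131], "roll": 0, "hand": 20},
  {"offset": [-1.2, -0.5, 131], "roll": 0, "hand": 20},
  {"offset": [-1.2, -0.5, 131], "roll": 0, "hand": 20},
  {"offset": [-1.2, -0.5, 131], "roll": 0, "hand": 20},
  {"offset": [-1.2, -0.5, 131], "roll": 0, "hand": 20},
])

```text
clock: 11.88
tool_pos: [0.4845, 0.0203, 0.0376]
orientation: [180.0, 0.1, -171.4]
force: [-2.1, 2.7, 7.3]
opening: 0.0301
```

Call:
jog_arm([
  {"offset": [0, 0, -4], "roll": 0, "hand": 20},
  {"offset": [4, 0, -12], "roll": 0, "hand": 20},
  {"offset": [12, -6, -28], "roll": 0, "hand": 20},
  {"offset": [22, -20, -50], "roll": 0.0, "hand": 20},
  {"offset": [32, -42, -72], "roll": 0.01, "hand": 20},
  {"offset": [42, -70, -90], "roll": 0.02, "hand": 20},
  {"offset": [54, -102, -100], "roll": 0.03, "hand": 20},
  {"offset": [66, -135, -100], "roll": 0.045, "hand": 20},
  {"offset": [78, -168, -100], "roll": 0.06, "hand": 20},
  {"offset": [90, -201, -100], "roll": 0.075, "hand": 20},
  {"offset": [101, -234, -100], "roll": 0.09, "hand": 20},
  {"offset": [112, -265, -100], "roll": 0.1, "hand": 20},
  {"offset": [121, -291, -100], "roll": 0.1, "hand": 20},
  {"offset": [126, -308, -100], "roll": 0.1, "hand": 20},
  {"offset": [128, -315, -100], "roll": 0.1, "hand": 20},
  {"offset": [128, -315, -100], "roll": 0.1, "hand": 20},
  {"offset": [128, -315, -100], "roll": 0.1, "hand": 20},
])

```text
clock: 13.3
tool_pos: [0.4037, -0.3106, 0.1367]
orientation: [180.0, -0.0, -177.2]
force: [0.8, 0.3, -1.7]
opening: 0.0295
```

Run:
```python
from h import *
from plant import cams,ctrl
o=ctrl.get_obs();s=cams.snapshot("wrist");b=cams.snapshot("side");c=cams.snapshot("scene")
np.savez("w7.npz",o=o,s=s);print(o["tool_pos"],o["orientation"],o["force"])
im=np.vstack([np.hstack([cv2.resize(b["img"][60:260,200:460],(400,308)),cv2.resize(c["img"][80:280,100:360],(400,308))]),s["img"][150:440,100:500].repeat(2,1)[:, :800]])
cv2.imwrite("pics/s7.png",im[:598,:,::-1])
```

```text
[ 0.40369595 -0.3105781   0.13666429] [ 1.79981539e+02 -1.20287081e-02 -1.77223082e+02] [ 0.82524259  0.2546735  -1.6703377 ]
```

View pics/s7.png

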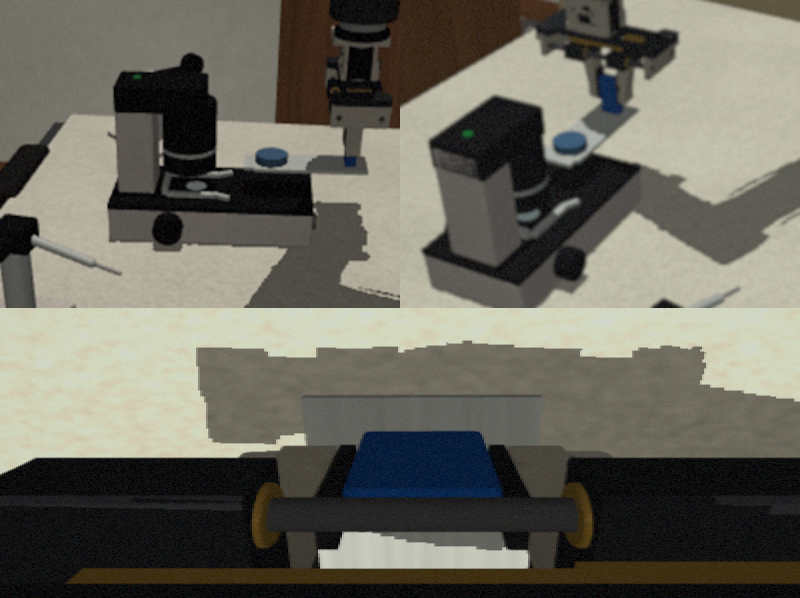

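Call:
jog_arm([
  {"offset": [0, 0, 8], "roll": 0, "hand": 20},
  {"offset": [0, 0, 20], "roll": 0, "hand": 20},
  {"offset": [0, 0, 30], "roll": 0, "hand": 20},
  {"offset": [0, 0, 34], "roll": 0, "hand": 20},
  {"offset": [0, 0, 34.5], "roll": 0, "hand": 20},
  {"offset": [-5, -0.2, 34.5], "roll": 0, "hand": 20},
  {"offset": [-15, -0.3, 34.5], "roll": 0, "hand": 20},
  {"offset": [-27, -0.3, 34.5], "roll": 0, "hand": 20},
  {"offset": [-39, -0.3, 34.5], "roll": 0, "hand": 20},
  {"offset": [-51, -0.3, 34.5], "roll": 0, "hand": 20},
  {"offset": [-60, -0.3, 34.5], "roll": 0, "hand": 20},
  {"offset": [-60, -0.3, 34.5], "roll": 0, "hand": 20},
])

```text
clock: 14.45
tool_pos: [0.4667, -0.3081, 0.102]
orientation: [-180.0, 0.0, -177.1]
force: [0.9, -0.6, -1.4]
opening: 0.0299
```

Call:
jog_arm([
  {"offset": [-3, 0.2, 0], "roll": 0, "hand": 20},
  {"offset": [-10, 0.3, 0], "roll": 0, "hand": 20},
  {"offset": [-19, 0.3, 0], "roll": 0, "hand": 20},
  {"offset": [-28, 0.3, 0.5], "roll": 0, "hand": 20},
  {"offset": [-35, 0.3, 1.5], "roll": 0, "hand": 20},
  {"offset": [-39, 0.3, 3], "roll": 0, "hand": 20},
  {"offset": [-40, 0.3, 4], "roll": 0, "hand": 20},
  {"offset": [-40, 0.3, 4.5], "roll": 0, "hand": 20},
  {"offset": [-40, 0.3, 4.5], "roll": 0, "hand": 20},
])

```text
clock: 15.2
tool_pos: [0.5044, -0.3058, 0.0977]
orientation: [-180.0, 0.0, -177.1]
force: [1.1, 0.5, -1.2]
opening: 0.0302
```

Call:
jog_arm([
  {"offset": [-2, 0, 0.5], "roll": 0, "hand": 20},
  {"offset": [-4, 0, 1], "roll": 0, "hand": 20},
  {"offset": [-6, 0, 1.5], "roll": 0, "hand": 20},
  {"offset": [-8, 0, 1.5], "roll": 0, "hand": 20},
  {"offset": [-8, 0, 1.5], "roll": 0, "hand": 20},
])

```text
clock: 15.62
tool_pos: [0.509, -0.306, 0.0976]
orientation: [-180.0, -0.3, -177.2]
force: [-11.4, 0.7, 16.7]
opening: 0.03
```

Call:
jog_arm([
  {"offset": [0, 0, -1], "roll": 0, "hand": 20},
  {"offset": [0, 0, -1.5], "roll": 0, "hand": 20},
  {"offset": [0, 0, -1.5], "roll": 0, "hand": 20},
])

```text
clock: 15.87
tool_pos: [0.5118, -0.3055, 0.0977]
orientation: [180.0, -0.0, -177.2]
force: [-1.6, 0.4, 2.6]
opening: 0.0298
```

Run:
```python
from h import *
from plant import cams,ctrl
np.set_printoptions(precision=4,suppress=True)
for f,off,lo in(("w3",.0357,234),("w7",.0376,228)):
    s=np.load(f+".npz",allow_pickle=True)["s"].item();Tc=s["T_tool_cam"]
    g=cv2.GaussianBlur(cv2.cvtColor(s["img"],cv2.COLOR_RGB2GRAY),(3,3),0).astype(float);gy=np.diff(g,axis=0)
    for u in range(262,365,20):
        r=lo+np.argmax(np.abs(gy[lo:lo+18,u]));dd=Tc[:3,:3]@np.linalg.inv(s["K"])@[u,r+.5,1];t=(off-.005-Tc[2,3])/dd[2];print(f,u,r,(Tc[:3,3]+dd*t))
o=ctrl.get_obs();s=cams.snapshot("wrist");T=wristT(o,s);print(o["tool_pos"],o["force"])
b=cams.snapshot("side");c=cams.snapshot("scene")
im=np.hstack([cv2.resize(b["img"][90:220,250:420],(400,306)),cv2.resize(c["img"][130:280,110:280],(400,353))[:306]])
cv2.imwrite("pics/s8.png",im[:,:,::-1])
```

```text
w3 262 242 [ 0.0245 -0.0251  0.0307]
w3 282 244 [ 0.0235 -0.0153  0.0307]
w3 302 241 [ 0.025  -0.0054  0.0307]
w3 322 240 [0.0255 0.0044 0.0307]
w3 342 240 [0.0255 0.0142 0.0307]
w3 362 240 [0.0255 0.0241 0.0307]
w7 262 236 [ 0.0272 -0.0252  0.0326]
w7 282 236 [ 0.0272 -0.0153  0.0326]
w7 302 235 [ 0.0277 -0.0054  0.0326]
w7 322 236 [0.0271 0.0045 0.0326]
w7 342 236 [0.0271 0.0145 0.0326]
w7 362 235 [0.0276 0.0243 0.0326]
[ 0.5118 -0.3055  0.0977] [-1.5927  0.4317  2.6333]
```

View pics/s8.png

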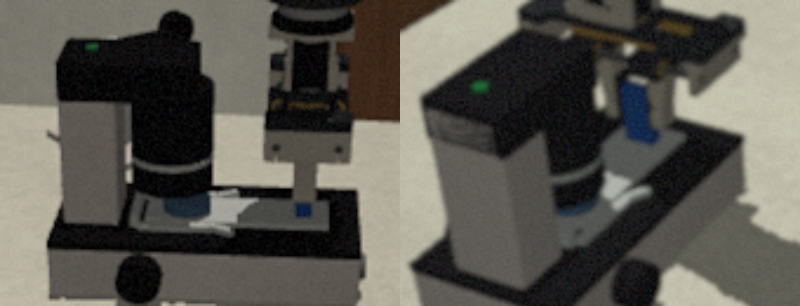

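The crops show the blue carrier in the channel under the lamp, level. It was only friction holding it; I push on to the stop.

Call:
jog_arm([
  {"offset": [-1, 0, 0], "roll": 0, "hand": 20},
  {"offset": [-2, 0, 0], "roll": 0, "hand": 20},
  {"offset": [-3, 0, 0], "roll": 0, "hand": 20},
  {"offset": [-3, 0, 0], "roll": 0, "hand": 20},
])

```text
clock: 16.35
tool_pos: [0.5143, -0.3053, 0.0976]
orientation: [180.0, -0.1, -177.1]
force: [-4.5, -0.3, 6.2]
opening: 0.03
```

Call:
jog_arm([
  {"offset": [-1, 0, -0.3], "roll": 0, "hand": 20},
  {"offset": [-2, 0, -0.3], "roll": 0, "hand": 20},
  {"offset": [-2, 0, -0.3], "roll": 0, "hand": 20},
])

```text
clock: 16.6
tool_pos: [0.5169, -0.3051, 0.0976]
orientation: [180.0, -0.0, -177.1]
force: [-2.7, 0.3, 2.8]
opening: 0.0297
```

Call:
jog_arm([
  {"offset": [-1, 0, 0], "roll": 0, "hand": 20},
  {"offset": [-2, 0, 0], "roll": 0, "hand": 20},
  {"offset": [-2, 0, 0], "roll": 0, "hand": 20},
])

```text
clock: 16.85
tool_pos: [0.517, -0.305, 0.0976]
orientation: [180.0, -0.2, -177.2]
force: [-9.4, 0.1, 6.4]
opening: 0.03
```

The carrier is against the stop: 0.1 mm of travel for 2 mm commanded, 9 N. Ease off, release and rise.

Call:
jog_arm([
  {"offset": [1.5, 0, -0.3], "roll": 0, "hand": 20},
  {"offset": [1.5, 0, -0.3], "roll": 0, "hand": 44},
  {"offset": [1.5, 0, -0.3], "roll": 0, "hand": 44},
  {"offset": [1.5, 0, -0.3], "roll": 0, "hand": 44},
  {"offset": [1.5, 0, -0.3], "roll": 0, "hand": 44},
  {"offset": [1.5, 0, -10], "roll": 0, "hand": 44},
  {"offset": [1.5, 0, -30], "roll": 0, "hand": 44},
  {"offset": [1.5, 0, -60], "roll": 0, "hand": 44},
  {"offset": [1.5, 0, -90], "roll": 0, "hand": 44},
  {"offset": [2, 0, -115], "roll": 0, "hand": 44},
  {"offset": [2, 0, -128], "roll": 0, "hand": 44},
  {"offset": [2, 0, -130], "roll": 0, "hand": 44},
  {"offset": [2, 0, -130], "roll": 0, "hand": 44},
])

```text
clock: 17.93
tool_pos: [0.5177, -0.3052, 0.2296]
orientation: [-180.0, 0.2, -177.1]
force: [0.1, -0.4, -0.8]
opening: 0.0443
```

Run:
```python
from h import *
from plant import cams,ctrl
np.set_printoptions(precision=4,suppress=True)
o=ctrl.get_obs();s=cams.snapshot("wrist");T=wristT(o,s);cv2.imwrite("pics/w9.png",s["img"][:,:,::-1]);np.savez("w9.npz",o=o,s=s)
print(o["tool_pos"],o["orientation"],o["force"],o["opening"])
L,Rr=plate(s,T,310,.06,rows=list(range(200,270,2)),h0=((-45,-25),(27,50)))
(pl,n1),(pr,n2)=fit(L),fit(Rr);x=.515
print("centre y",(np.polyval(pl,x)+np.polyval(pr,x))/2,"slopes",pl[0],pr[0],n1,n2)
g=cv2.GaussianBlur(cv2.cvtColor(s["img"],cv2.COLOR_RGB2GRAY),(3,3),0).astype(float);gy=np.diff(g,axis=0)
for u in(280,290,300,310,320,330,340): r=178+np.argmax(np.abs(gy[178:205,u]));print(u,r,onz(s,(u,r+.5),.065,T))
```

```text
[ 0.5177 -0.3052  0.2296] [-179.9541    0.1653 -177.1411] [ 0.0761 -0.3631 -0.8135] 0.044290374656056994
centre y -0.3060315774696023 slopes 0.05025179501002827 0.046348047659296746 35 34
280 188 [ 0.4919 -0.333   0.065 ]
290 188 [ 0.4914 -0.3248  0.065 ]
300 188 [ 0.491  -0.3166  0.065 ]
310 188 [ 0.4906 -0.3083  0.065 ]
320 188 [ 0.4902 -0.3001  0.065 ]
330 188 [ 0.4898 -0.2918  0.065 ]
340 188 [ 0.4894 -0.2836  0.065 ]
```

View pics/w9.png

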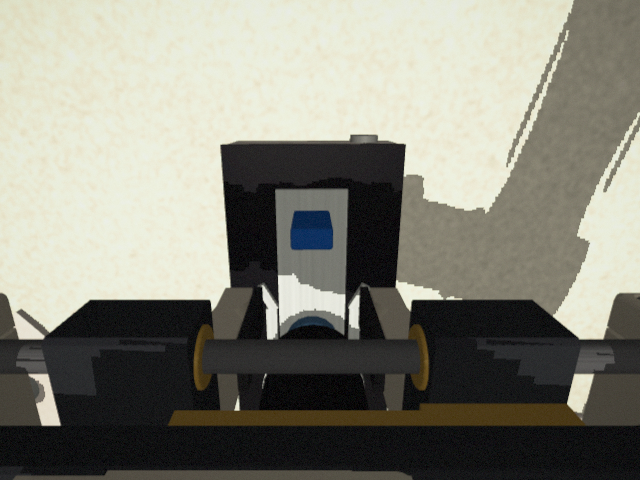

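The blue carrier is centred in the channel, square with the stage (front edge row 188, slopes about 0.048). Now I retreat and take a final check.

Call:
jog_arm([
  {"offset": [5, 0, -10], "roll": 0, "hand": 44},
  {"offset": [20, 0, -30], "roll": 0, "hand": 44},
  {"offset": [40, 0, -50], "roll": 0, "hand": 44},
  {"offset": [60, 0, -60], "roll": 0, "hand": 44},
  {"offset": [75, 0, -65], "roll": 0, "hand": 44},
  {"offset": [80, 0, -65], "roll": 0, "hand": 44},
  {"offset": [80, 0, -65], "roll": 0, "hand": 44},
])

```text
clock: 18.57
tool_pos: [0.4359, -0.3091, 0.2928]
orientation: [180.0, 0.0, -177.2]
force: [-0.7, 0.2, -0.7]
opening: 0.0441
```

Run:
```python
from h import *
from plant import cams,ctrl
b=cams.snapshot("side");c=cams.snapshot("scene");o=ctrl.get_obs();print(o["clock"],o["force"])
cv2.imwrite("pics/f.png",np.hstack([cv2.resize(b["img"],(400,300)),cv2.resize(c["img"],(400,300))])[:,:,::-1])
print(tri(ray(c,(320,267)),ray(b,(278,237)))[0])
for st,ce,l in blobs(mask(c["img"],'brass'))+blobs(mask(b["img"],'brass')): print(st,ce)
```

```text
18.6667 [-0.37991022  0.17382089 -1.39488835]
[0.67445026 0.04586009 0.09809829]
[ 606  124   34   45 1043] [624.74017258 146.03547459]
[435 235  16  27 165] [442.64848485 247.27272727]
[378 246  11  21 167] [382.89820359 256.67664671]
[367 285  12  11  93] [372.13978495 289.87096774]
```

View pics/f.png

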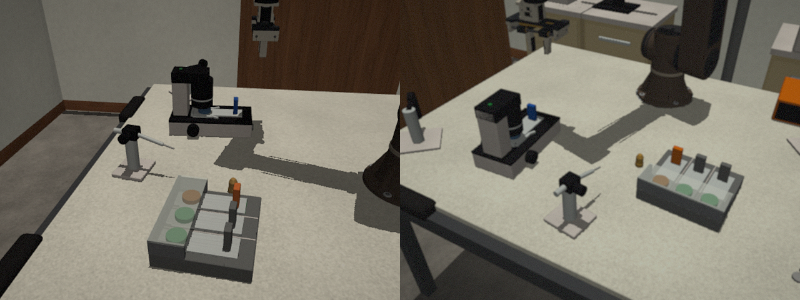

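Both carriers are in place, the objective has not moved (383,257 as before), and the manipulator looks unmoved. I hand the job in.

```bash
python3 -c "
from plant import order
print(order.close_job())"
```

```text
the job is handed in; nothing more can be done
None
```

I put the orange carrier in the green-marked rack place, pushed to the board. The blue carrier is on the microscope stage, against the stop. I handed the job in at about 18.7 s of the 62 s allowed. No verdict came back.

- **Orange carrier:** I felt the board at 13 N. Its front edge lines up with the parked grey ones to about 1 mm, and it is centred within about 1 mm. The automatic edge fit was spoiled by shadow, so I checked its centre from edge positions read off the picture.
- **Blue carrier:** I felt the stop at about 9 N. Seen from above it is square with the stage. The wrist camera puts it about 1.7 mm sideways of where orange stood, inside the 3 mm of play each side. It also sits 2–3 mm further in than orange did. The stated gap to the stop is 1 mm, and the rest is about the calibration's accuracy.
- **Everything else:** The objective's position in the scene picture is unchanged. By eye in the last pictures the manipulator and parked carriers look undisturbed; I did not re-measure them. Neither carrier touched the lamp as far as the force readings and pictures show. The highest force I read was about 20 N, when I first pressed blue onto the stage.

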